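Return the supplies to their colour-coded trays

TASK

Put the four returned supplies back into stock: stand each one upright in the tray of its own colour (red-topped carton, blue-capped jar, yellow-capped bottle, green-capped canister), fully inside on the tray's floor. Set them down rather than dropping them, do not tip any over, and leave the small amber dropper bottle and the glass ointment pot standing where they are.

Things in the scene. Friction and masses are not known exactly. Their poses are not given: they have to be found in the camera images.
- carton_mid (a point): White carton of dressings with a red top and a red band: 56 mm along its x, 42 mm along its y, 60 mm high, about 0.12 kg. Loose, stands upright; origin at its centre, half-way up, z up along its axis. Gripped at or just above half-way up, the fingers stay clear of the low tray rims.
- jar_mid (a point): White round tablet jar with a full-width blue screw cap and a blue band: 50 mm diameter, 60 mm high, about 0.15 kg. Loose, stands upright; origin at its centre, half-way up, z up along its axis. Gripped at or just above half-way up, the fingers stay clear of the low tray rims.
- bottle_mid (a point): White round bottle with a yellow label and a yellow cap: body 48 mm diameter up to 45 mm from its foot, then a shoulder narrowing to the 33 mm wide cap (52 to 66 mm up); 66 mm high in all, about 0.18 kg. Loose, stands upright; origin at its centre, half-way up, z up along its axis. Gripped at or just above half-way up, the fingers stay clear of the low tray rims.
- canister_mid (a point): Bare aluminium canister with a green cap and a green band: 46 mm diameter (cap 45 mm), 62 mm high, about 0.16 kg. Loose, stands upright; origin at its centre, half-way up, z up along its axis. Gripped at or just above half-way up, the fingers stay clear of the low tray rims.
- tray_red: Red plastic tray, fixed to the bench: 80 x 80 mm square, 13 mm high, open at the top, walls and floor 3 mm thick (inside 74 x 74 mm). Origin at the centre of its underside, on the bench (height 0); x and y along its sides, z up. A thing standing in it has its foot at height 3 mm.
- tray_blue: Blue plastic tray, fixed to the bench: 80 x 80 mm square, 13 mm high, open at the top, walls and floor 3 mm thick (inside 74 x 74 mm). Origin at the centre of its underside, on the bench (height 0); x and y along its sides, z up. A thing standing in it has its foot at height 3 mm.
- tray_yellow: Yellow plastic tray, fixed to the bench: 80 x 80 mm square, 13 mm high, open at the top, walls and floor 3 mm thick (inside 74 x 74 mm). Origin at the centre of its underside, on the bench (height 0); x and y along its sides, z up. A thing standing in it has its foot at height 3 mm.
- tray_green: Green plastic tray, fixed to the bench: 80 x 80 mm square, 13 mm high, open at the top, walls and floor 3 mm thick (inside 74 x 74 mm). Origin at the centre of its underside, on the bench (height 0); x and y along its sides, z up. A thing standing in it has its foot at height 3 mm.
- dropper_mid (a point): Bystander, not to be moved: small amber glass dropper bottle, 32 mm diameter, 63 mm high with its black top, loose, standing among the supplies. Origin on its axis 30 mm above the bench.
- ointment_mid (a point): Bystander, not to be moved: small clear glass ointment pot with a black lid, 35 mm diameter, 36 mm high, loose, standing among the supplies. Origin on its axis, half-way up. (A small white roll of labels, 36 mm across and 22 mm high, stands among them too; it does not matter. The rest of the equipment is along the far edge and the sides.)
Things that resemble listed ones, but are neither listed nor needed, are in the scene too. Leave any pink look-alike of the part that bears jar_mid alone.

How it is judged:
By the outcome, as a careful person would: the job done as asked, in the order asked, and still so for the second after the job is handed in, with the robot touching nothing.
It also fails if it takes over 120 s, if anything falls off the work surface, if the arm or the gripper's body presses on something with over 40 N, if the wrist force passes 120 N, or if a joint passes its speed limit or range.

ROBOT

A 7-joint arm with a two-finger parallel gripper is mounted at the origin on the work surface. World frame = base frame: x ahead of the robot, y to its left, z up, the work surface at z = 0. Lengths are in m, angles in rad, forces in N, time in s.
With the tool pointing down it reaches from about 0.375 to 0.925 m from the base axis. Payload 3.1 kg.
Tool frame: the origin (TCP) lies at the very end of the fingers, on their centre line; the grasp point (between the pads) lies 19 mm behind it; z points along the fingers, y is the line along which they close (so a half turn about z gives the same grasp; the last joint's range is limited). The gripper opens to 85 mm and grips with 20 to 120 N. Pads are 22 mm wide; open, the fingers measure 114 mm over their backs; the gripper's body (76 mm by 85 mm) begins 54 mm behind the grasp point. The pads swing forward as they close: fully open they stand 13 mm farther back than shut.
Start: joints at [-1.414, 0.383, 0.044, 1.598, -0.018, 1.161, -0.05], TCP at [0.164, 0.629, 0.211] pointing down, gripper open.
Joint ranges: [-2.61, 2.61], [-0.41, 2.15], [-1.48, 1.57], [0, 2.5], [-1.57, 4.71], [0.05, 1.97], [-2.85, 2.85]. Speed limits (rad/s): [2.79, 2.79, 3.14, 3.14, 3.14, 3.14, 3.14].

INTERFACE

Orientations are given as a rotation vector (axis times angle).
In Python, from cell import sensors, capture, get_calibration, manip gives the robot as it stands. The module is installed in compiled form; this text tells all that it offers.
- The arm moves only by the tool move_arm, never from a script. Its argument "series" is a list of rows, each a list of 5 numbers: the shift along the tool's x, y, z in cm, then the turn about the tool's z in degrees, then the closure in counts, from 0 (fully open) to 255 (shut). A call has exactly 5 rows; each row shifts and turns the commanded pose from where the row before left it, along the tool's axes as they then stand; what a row does not reach is not made up. A row lasts 1/12 s, in which the tool goes at most 41.7 mm and 7.16 degrees, less where a joint would pass 70% of its speed; a pose out of reach is approached as far as the arm can. A call is refused whole if a number of a shift passes 4.17 or a number of a turn 7.16, either way. A call with a gripper value outside its range is refused whole. The fingers move at their own pace and stop on an object; "grip_force" is the grip in N (left out, the last holds). Time passes only in rows, so rows that do not move let the fingers close, or fill a call up. It gives the time, the measured TCP pose, the force and the opening at its end, in the units of the state.
- sensors.read_state(): the state, without advancing time (a new reading comes with each control period).
- capture(name): name is "side" or "top" or "wrist"; returns (picture, depth): 384x512x3 uint8, blue, green, red; 384x512 float32, m along the optical axis (not along the pixel's ray), 0 where there is no reading.
- get_calibration(name): a dict with "camera_matrix" (3x3 intrinsics, pixels), "extrinsics" (4x4, takes a point from world to camera coordinates); the wrist camera has in their place "mount" (4x4, takes a point from camera to tool coordinates, whose origin is the TCP and whose axes are the flange's). Camera axes: x right, y down, z forward; pixel columns grow to the right and rows downward; lengths in m; the calibration is good to about 2 mm. A picture is of the moment at which its call begins: read the wrist's pose just before it. get_calibration takes no time and is no camera call.
- manip.sign_off(): hands the job in, once; it reports no verdict.
The state is a dict: "t": time; "joints": joint angles; "qvel": joint speeds; "joint_torque": joint torques, N m; "tool_pos": TCP position; "ee_rot": TCP orientation; "ft_force": force on the tool from outside, world axes, zero at the start; "wrist_torque": the same for the moment, N m; "grip_width": finger opening in m.
Only numpy, scipy, OpenCV 4.12 (cv2) and the standard library are available. Lean on these libraries where they do the work, as an engineer would, in place of code of your own. Each camera call takes 0.05 s, during which the arm holds its last target. There are 200 camera calls.

## Working session

There is one attempt and no reset: what is moved stays moved. The work goes in short steps, Python scripts to look and compute and a tool call to move; the robot and the scene stay as the last step left them, time stands still between calls to the robot, and variables do not carry over. Pictures are saved under pics/ and viewed, on a budget of 14 in all, crops included, one or two more only if the job needs it, and the job is handed in when it is done.

Besides the shell and the picture viewer there is one more tool, called after "Emit:" as a command line: name --pt "numbers of a row" for each row, then --argument value for the rest. move_arm: Moves the arm, as the interface text tells. Its arguments: {"type":"object","properties":{"series":{"type":"array","items":{"type":"array","items":{"type":"number"}}},"grip_force":{"type":"number"}},"required":["series"]}

```bash
mkdir -p pics; ls; python3 - <<'E'
from cell import sensors,capture,get_calibration
import cv2,numpy as np
np.set_printoptions(precision=4,suppress=True)
s=sensors.read_state();print(s)
for n in("top","side"):
    p,d=capture(n);cv2.imwrite(f"pics/{n}0.png",p);np.savez(f"{n}0.npz",p=p,d=d)
    print(n,get_calibration(n))
print(get_calibration("wrist"))
E
```

```text
pics
{'t': 0.0, 'joints': array([-1.4138,  0.3838,  0.0438,  1.5996, -0.0179,  1.1612, -0.0499]), 'qvel': array([-0.0014, -0.0007,  0.0016, -0.0003, -0.0002, -0.0016,  0.0003]), 'joint_torque': array([ -0.0003, -43.3451,   1.0244, -24.9511,   0.0106,   0.0112,
        -0.    ]), 'tool_pos': array([0.1636, 0.628 , 0.2093]), 'ee_rot': array([-0.399 , -3.1159,  0.0041]), 'ft_force': array([-0.4413,  0.1217, -0.448 ]), 'wrist_torque': array([0.0165, 0.0363, 0.0581]), 'grip_width': 0.08560620910419761}
top {'camera_matrix': array([[428.4166,   0.    , 252.4452],
       [  0.    , 428.4166, 195.7008],
       [  0.    ,   0.    ,   1.    ]]), 'extrinsics': array([[-0.02  , -0.9998,  0.0003,  0.0016],
       [-0.9959,  0.0199, -0.0879,  0.5844],
       [ 0.0879, -0.0021, -0.9961,  1.1518],
       [ 0.    ,  0.    ,  0.    ,  1.    ]])}
side {'camera_matrix': array([[493.8844,   0.    , 259.6485],
       [  0.    , 493.8844, 180.8852],
       [  0.    ,   0.    ,   1.    ]]), 'extrinsics': array([[ 0.9834, -0.1811,  0.0058, -0.566 ],
       [-0.1284, -0.7193, -0.6827,  0.1222],
       [ 0.1278,  0.6706, -0.7307,  1.1347],
       [ 0.    ,  0.    ,  0.    ,  1.    ]])}
{'camera_matrix': array([[344.9116,   0.    , 258.7145],
       [  0.    , 344.9116, 189.5373],
       [  0.    ,   0.    ,   1.    ]]), 'mount': array([[-0.    , -0.9588, -0.284 ,  0.0726],
       [ 1.    , -0.    , -0.0001,  0.0004],
       [ 0.0001, -0.284 ,  0.9588, -0.1625],
       [ 0.    ,  0.    ,  0.    ,  1.    ]])}
```

View pics/top0.png

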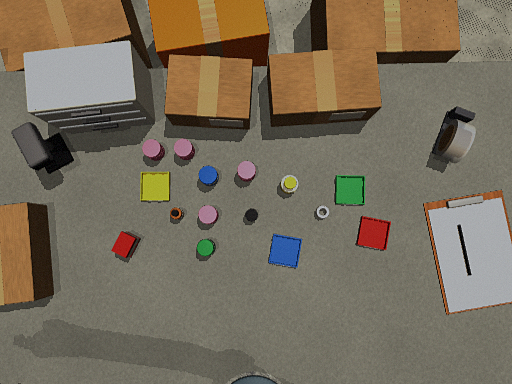

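View pics/side0.png

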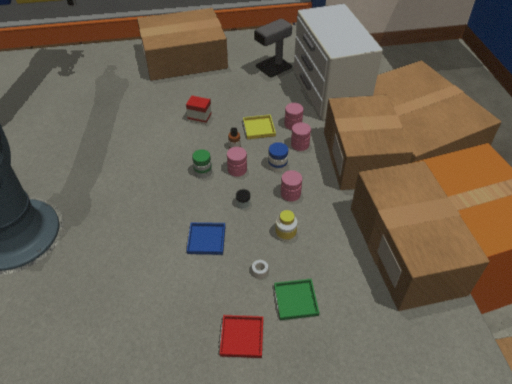

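Top view: trays are yellow (155,187), green (349,190), red (373,233) and blue (285,250). Supplies are the carton (125,245), canister (205,248), jar (208,175) and bottle (290,184). Bystanders are the dropper (176,214) and ointment pot (251,215). The pink look-alikes are at (152,149), (183,149), (246,171) and (208,214).

```bash
cat > h.py <<'E'
import numpy as np,cv2
from cell import sensors,capture,get_calibration
from scipy.spatial.transform import Rotation as R
np.set_printoptions(precision=4,suppress=True)
def cam(n,s=None):
    c=get_calibration(n);K=c["camera_matrix"]
    if n=="wrist":
        T=np.eye(4);T[:3,:3]=R.from_rotvec(s["ee_rot"]).as_matrix();T[:3,3]=s["tool_pos"]
        return K,T@c["mount"]
    return K,np.linalg.inv(c["extrinsics"])
def ray(K,T,uv,z):
    uv=np.atleast_2d(uv).astype(float)
    d=np.c_[(uv-K[:2,2])/K[0,0],np.ones(len(uv))]@T[:3,:3].T
    o=T[:3,3];return (o+d*((z-o[2])/d[:,2])[:,None])[:,:2]
def depthpts(K,T,d,uv):
    uv=np.asarray(uv);z=d[uv[:,1],uv[:,0]]
    return (np.c_[(uv-K[:2,2])/K[0,0],np.ones(len(uv))]*z[:,None])@T[:3,:3].T+T[:3,3]
COL=dict(red=[(0,8),(172,180)],yellow=[(22,35)],green=[(50,80)],blue=[(100,125)],pink=[(150,171)])
def blobs(p,col,smin=120,vmin=40,amin=40):
    h=cv2.cvtColor(p,cv2.COLOR_BGR2HSV)
    m=sum(cv2.inRange(h,(a,smin if col!="pink" else 60,vmin),(b,255,255)) for a,b in COL[col])
    n,l,st,c=cv2.connectedComponentsWithStats(m.astype(np.uint8))
    return [(c[i],st[i],np.argwhere(l==i)[:,::-1]) for i in range(1,n) if st[i,4]>=amin]
E
python3 - <<'E'
from h import *
for n in("top","side"):
    f=np.load(n+"0.npz");p,d=f["p"],f["d"];K,T=cam(n);print(n)
    for col in COL:
        for c,st,uv in blobs(p,col):
            w=depthpts(K,T,d,uv);r=cv2.minAreaRect(ray(K,T,uv,.013).astype(np.float32)*1000)
            zt=np.percentile(w[:,2],85)
            if st[4]>3000 or zt>.09: continue
            t=w[w[:,2]>zt-.006]; tu=uv[w[:,2]>zt-.006]
            print(col,c.round(),st[4],"z",zt.round(3),"top-depth",t[:,:2].mean(0),"mid",((t[:,:2].max(0)+t[:,:2].min(0))/2),"ray",ray(K,T,tu,zt).mean(0),"rect",np.round(r[0],0),np.round(r[1],0),round(r[2],1))
f=np.load("top0.npz");K,T=cam("top")
for nm,uv,z in(("drop",(176,214),.06),("oint",(251,215),.036),("roll",(322,212),.022)):print(nm,ray(K,T,uv,z))
E
```

```text
top
red [189. 154.] 66 z 0.044 top-depth [0.7023 0.1635] mid [0.709  0.1704] ray [0.7028 0.1638] rect [708. 169.] [29. 48.] 39.8
red [158. 155.] 71 z 0.046 top-depth [0.7048 0.2447] mid [0.7074 0.2497] ray [0.7055 0.2456] rect [707. 251.] [24. 45.] 50.1
red [373. 233.] 855 z 0.009 top-depth [ 0.4777 -0.3412] mid [ 0.4771 -0.199 ] ray [ 0.4776 -0.3425] rect [ 477. -342.] [81. 81.] 77.6
red [123. 244.] 389 z 0.061 top-depth [0.4603 0.3345] mid [0.4601 0.3346] ray [0.4604 0.3339] rect [459. 343.] [55. 65.] 62.8
yellow [155. 186.] 844 z 0.009 top-depth [0.6162 0.2597] mid [0.5695 0.1476] ray [0.6176 0.2621] rect [619. 262.] [81. 81.] 89.8
yellow [290. 183.] 118 z 0.067 top-depth [ 0.6146 -0.1103] mid [ 0.6142 -0.1095] ray [ 0.6144 -0.1101] rect [ 620. -114.] [31. 31.] 88.5
green [350. 189.] 804 z 0.009 top-depth [ 0.5964 -0.2794] mid [ 0.56   -0.1655] ray [ 0.5969 -0.2805] rect [ 598. -282.] [78. 80.] 87.5
green [205. 247.] 227 z 0.063 top-depth [0.447  0.1185] mid [0.4478 0.118 ] ray [0.4471 0.1183] rect [446. 122.] [47. 44.] 89.3
blue [207. 175.] 270 z 0.061 top-depth [0.6396 0.1085] m
[... 2181 characters left out ...]
38.] 1057 z 0.011 top-depth [ 0.4338 -0.1037] mid [ 0.4341 -0.4118] ray [ 0.434  -0.0984] rect [434. -98.] [84. 80.] 78.9
pink [294. 108.] 83 z 0.064 top-depth [0.7195 0.2608] mid [0.7189 0.2608] ray [0.7188 0.2586] rect [737. 320.] [37. 44.] 80.0
pink [301. 128.] 105 z 0.063 top-depth [0.7175 0.1779] mid [0.7181 0.177 ] ray [0.7171 0.1763] rect [734. 231.] [43. 47.] 35.5
pink [235. 153.] 97 z 0.063 top-depth [0.5334 0.1116] mid [0.533  0.1113] ray [0.5332 0.1099] rect [539. 162.] [42. 37.] 82.1
pink [292. 178.] 152 z 0.063 top-depth [0.6531 0.0045] mid [0.6529 0.0056] ray [0.6527 0.003 ] rect [666.  49.] [45. 46.] 38.7
drop [[0.5365 0.1941]]
oint [[ 0.5309 -0.0051]]
roll [[ 0.5359 -0.2004]]
```

```bash
cat >> h.py <<'E'
def pose(s=None):
    s=s or sensors.read_state();M=R.from_rotvec(s["ee_rot"]).as_matrix()
    return s,M,np.degrees(np.arctan2(M[1,0],M[0,0]))
def go(x,y,z,axdeg=None):
    """print tool shift cm and turn to reach TCP xyz with the closing axis (tool y) at world angle axdeg"""
    s,M,yaw=pose();d=M.T@(np.array([x,y,z])-s["tool_pos"])*100
    out="at %s ax %.1f grip %.3f t %.1f F %s | shift %s"%(s["tool_pos"],yaw-90,s["grip_width"],s["t"],s["ft_force"].round(1),d.round(2))
    if axdeg is not None:
        t=-(axdeg-(yaw-90));t=(t+90)%180-90;out+=" turn %.1f"%t
    print(out)
E
python3 - <<'E'
from h import *
for n in("top","side"):
    f=np.load(n+"0.npz");p,d=f["p"],f["d"];K,T=cam(n)
    for c,st,uv in blobs(p,"red"):
        w=depthpts(K,T,d,uv)
        if abs(np.median(w[:,0])-.46)<.02 and abs(np.median(w[:,1])-.334)<.03:
            t=uv[(w[:,2]>.055)];print(n,cv2.minAreaRect(ray(K,T,t,.06).astype(np.float32)*1000),len(t))
f=np.load("top0.npz");K,T=cam("top")
uv=np.argwhere(f["d"]>0)[:,::-1];w=depthpts(K,T,f["d"],uv);k=(w[:,2]>.075)&(w[:,0]<1)
for y0 in np.arange(-.5,.5,.1):
    q=w[k&(abs(w[:,1]-y0)<.05)&(w[:,0]>.3)]
    if len(q):print(y0.round(2),"nearest x of tall",np.percentile(q[:,0],2),"zmax",q[:,2].max())
go(.461,.333,.2,0)
E
```

```text
top ((460.5083923339844, 334.19488525390625), (42.96284866333008, 57.06448745727539), 63.29241180419922) 350
side ((460.0521545410156, 331.9665222167969), (56.17871856689453, 59.36754608154297), 62.21776580810547) 228
-0.5 nearest x of tall 0.6743466122568806 zmax 0.11394805438901146
-0.3 nearest x of tall 0.7924683161585797 zmax 0.13602956700443625
-0.2 nearest x of tall 0.7887270108825816 zmax 0.13628942388629706
-0.1 nearest x of tall 0.7843215663455299 zmax 0.13529887402569063
-0.0 nearest x of tall 0.7773573129362069 zmax 0.12576259004983292
0.1 nearest x of tall 0.7818489255696298 zmax 0.1252226344284637
0.2 nearest x of tall 0.7903782045112809 zmax 0.1247341142099716
0.3 nearest x of tall 0.7913884784723929 zmax 0.21464092668947032
0.4 nearest x of tall 0.7764663846881498 zmax 0.2149364931647969
at [0.1636 0.6281 0.2094] ax 75.4 grip 0.085 t 0.1 F [0.5 0.2 0.6] | shift [-36.22 -21.07   0.99] turn 75.4
```

Emit:
move_arm --pt "-2.4 -1.4 0.3 0 0" --pt "-2.4 -1.4 0.3 0 0" --pt "-2.4 -1.4 0.3 0 0" --pt "-2.4 -1.4 0.3 0 0" --pt "-2.4 -1.4 0.3 0 0" --grip_force 40

```text
t: 0.52
tool_pos: [0.2629, 0.5295, 0.1949]
ee_rot: [-0.399, -3.116, 0.002]
ft_force: [1.2, 0.4, 1.1]
grip_width: 0.0855
```

Emit:
move_arm --pt "-2.4 -1.4 0.3 0 0" --pt "-2.4 -1.4 0.3 0 0" --pt "-2.4 -1.4 0.3 0 0" --pt "-2.4 -1.4 0.3 0 0" --pt "-2.4 -1.4 0.3 0 0"

```text
t: 0.93
tool_pos: [0.3613, 0.4316, 0.18]
ee_rot: [-0.399, -3.116, 0.001]
ft_force: [1.2, 0.8, -0.0]
grip_width: 0.0852
```

Emit:
move_arm --pt "-2.4 -1.4 0.3 0 0" --pt "-2.4 -1.4 0.3 0 0" --pt "0 0 0 6 0" --pt "0 0 0 6 0" --pt "0 0 0 0 0"

```text
t: 1.35
tool_pos: [0.4005, 0.3927, 0.174]
ee_rot: [-0.728, -3.056, 0.002]
ft_force: [0.4, 0.4, -0.2]
grip_width: 0.0854
```

```bash
cat >> h.py <<'E'
def look(name,col,z,near=None,view=True):
    s=sensors.read_state();p,d=capture("wrist");K,T=cam("wrist",s)
    if view:cv2.imwrite(f"pics/{name}.png",p)
    for c,st,uv in blobs(p,col,amin=150):
        w=depthpts(K,T,d,uv);k=w[:,2]>z-.006 if z>.03 else w[:,2]<z+.006
        if k.sum()<100:continue
        t=ray(K,T,uv[k],z);r=cv2.minAreaRect(t.astype(np.float32)*1000)
        edge=st[0]<2 or st[1]<2 or st[0]+st[2]>509 or st[1]+st[3]>381
        print(col,c.round(),k.sum(),"zmax %.3f"%np.percentile(w[:,2],95),"mean",t.mean(0),"circle",np.round(cv2.minEnclosingCircle(t.astype(np.float32)*1000)[0],1),"rect",np.round(r[0],1),np.round(r[1],1),"%.1f"%r[2],"CUT" if edge else "")
E
python3 - <<'E'
from h import *
look("w1","red",.06)
go(.460,.333,.06,63)
E
```

```text
red [233. 259.] 2851 zmax 0.061 mean [0.4581 0.3377] circle [458.4 337.6] rect [457.3 337.8] [42.1 61.4] 63.1 
at [0.4    0.3934 0.1741] ax 63.5 grip 0.085 t 1.4 F [ 0.7 -0.1  0. ] | shift [-8.07 -2.71 11.41] turn 0.5
```

View pics/w1.png

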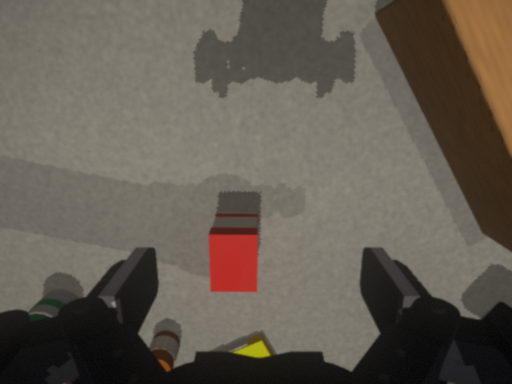

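Wrist view: the carton's red top is at (233,259), between the fingers' line. The brown box to the right is clear. Descending to grip.

Emit:
move_arm --pt "-2.67 -0.84 1 0 0" --pt "-2.67 -0.84 1 0 0" --pt "-2.67 -0.84 1 0 0" --pt "0 0 1.2 0 0" --pt "0 0 2 0 0"

```text
t: 1.82
tool_pos: [0.4636, 0.3344, 0.1138]
ee_rot: [0.724, 3.054, 0.004]
ft_force: [-0.6, 0.6, 0.8]
grip_width: 0.0853
```

Emit:
move_arm --pt "0 0 2 0 0" --pt "0 0 2 0 0" --pt "0 0 2 0 0" --pt "0 0 1.5 0 0" --pt "0 0 1 0 0"

```text
t: 2.23
tool_pos: [0.4586, 0.3353, 0.0254]
ee_rot: [-0.716, -3.056, 0.004]
ft_force: [-0.4, -0.1, 0.4]
grip_width: 0.0851
```

```bash
python3 - <<'E'
from h import *
go(.460,.335,.012,63)
E
```

```text
at [0.4586 0.3353 0.0254] ax 63.6 grip 0.085 t 2.2 F [-0.4 -0.1  0.4] | shift [-0.14  0.04  1.34] turn 0.6
```

Emit:
move_arm --pt "0 0 0.7 0 0" --pt "0 0 0.6 0 0" --pt "0 0 0 0 60" --pt "0 0 0 0 110" --pt "0 0 0 0 255"

```text
t: 2.65
tool_pos: [0.4613, 0.3361, 0.0156]
ee_rot: [0.722, 3.056, 0.002]
ft_force: [-0.2, 0.4, -0.3]
grip_width: 0.0514
```

Emit:
move_arm --pt "0 0 0 0 255" --pt "0 0 0 0 255" --pt "0 0 0 0 255" --pt "0 0 0 0 255" --pt "0 0 0 0 255"

```text
t: 3.07
tool_pos: [0.4616, 0.3363, 0.0158]
ee_rot: [0.722, 3.056, 0.003]
ft_force: [0.3, 0.0, 6.6]
grip_width: 0.041
```

Emit:
move_arm --pt "0 0 -1 0 255" --pt "0 0 -2 0 255" --pt "0 0 -3 0 255" --pt "0 0 -3 0 255" --pt "0 0 -3 0 255"

```text
t: 3.48
tool_pos: [0.4591, 0.3343, 0.1349]
ee_rot: [-0.722, -3.055, 0.005]
ft_force: [0.0, 0.7, -1.0]
grip_width: 0.041
```

```bash
python3 - <<'E'
from h import *
go(.477,-.342,.13,77.5)
E
```

```text
at [0.4591 0.3343 0.1349] ax 63.4 grip 0.041 t 3.5 F [ 0.   0.7 -1. ] | shift [-31.88 -59.67   0.65] turn -14.1
```

Emit:
move_arm --pt "0 0 0 -7.05 255" --pt "0 0 0 -7.05 255" --pt "-0.82 -3.28 0 0 255" --pt "-0.82 -3.28 0 0 255" --pt "-0.82 -3.28 0 0 255"

```text
t: 3.9
tool_pos: [0.4619, 0.2329, 0.1342]
ee_rot: [-0.338, -3.122, 0.002]
ft_force: [0.5, -1.0, -1.5]
grip_width: 0.0414
```

Emit:
move_arm --pt "-0.82 -3.28 0 0 255" --pt "-0.82 -3.28 0 0 255" --pt "-0.82 -3.28 0 0 255" --pt "-0.82 -3.28 0 0 255" --pt "-0.82 -3.28 0 0 255"

```text
t: 4.32
tool_pos: [0.4662, 0.0632, 0.1342]
ee_rot: [-0.342, -3.121, 0.001]
ft_force: [0.7, -0.7, -1.2]
grip_width: 0.0416
```

Emit:
move_arm --pt "-0.82 -3.28 0 0 255" --pt "-0.82 -3.28 0 0 255" --pt "-0.82 -3.28 0 0 255" --pt "-0.82 -3.28 0 0 255" --pt "-0.82 -3.28 0 0 255"

```text
t: 4.73
tool_pos: [0.4707, -0.1052, 0.1343]
ee_rot: [-0.342, -3.121, -0.001]
ft_force: [0.7, 0.3, -2.5]
grip_width: 0.0413
```

Emit:
move_arm --pt "-0.82 -3.28 0 0 255" --pt "-0.82 -3.28 0 0 255" --pt "-0.82 -3.28 0 0 255" --pt "-0.82 -3.28 0 0 255" --pt "0 0 0 0 255"

```text
t: 5.15
tool_pos: [0.4736, -0.2482, 0.1353]
ee_rot: [0.359, 3.12, -0.01]
ft_force: [-0.0, -1.4, -0.4]
grip_width: 0.0408
```

```bash
python3 - <<'E'
from h import *
look("w2","red",.013)
go(.477,-.342,.13,77.5)
E
```

```text
red [225. 246.] 7982 zmax 0.182 mean [ 0.4741 -0.3399] circle [ 537.9 -303.5] rect [ 536.9 -302.6] [181.  184.6] 77.2 
at [ 0.4738 -0.2442  0.1348] ax 77.0 grip 0.041 t 5.2 F [ 0.7  0.9 -1.6] | shift [-2.51 -9.46  0.5 ] turn -0.5
```

View pics/w2.png

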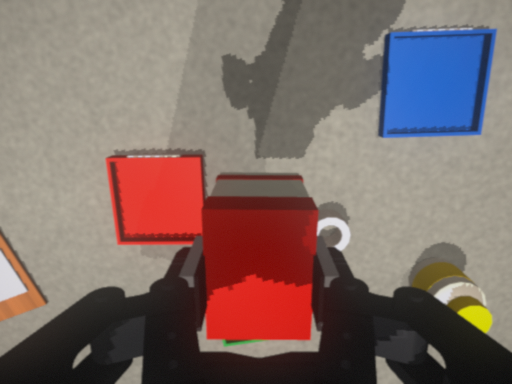

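The carton is held squarely, with the red tray at about (157,200) and the remaining shift as computed.

Emit:
move_arm --pt "-0.84 -3.15 0 -0.5 255" --pt "-0.84 -3.15 0 0 255" --pt "-0.84 -3.15 0 0 255" --pt "0 0 2 0 255" --pt "0 0 2 0 255"

```text
t: 5.62
tool_pos: [0.4809, -0.3394, 0.0955]
ee_rot: [0.334, 3.121, -0.003]
ft_force: [0.3, 0.5, -2.1]
grip_width: 0.0413
```

Emit:
move_arm --pt "0 0 2 0 255" --pt "0 0 1.5 0 255" --pt "0 0 1 0 255" --pt "0 0 0 0 255" --pt "0 0 0 0 255"

```text
t: 6.03
tool_pos: [0.4804, -0.3356, 0.0492]
ee_rot: [-0.327, -3.123, -0.002]
ft_force: [-0.3, -0.2, -1.1]
grip_width: 0.0411
```

```bash
python3 - <<'E'
from h import *
p,d=capture("top");K,T=cam("top")
go(.477,-.342,.021,77.5)
E
```

```text
at [ 0.4812 -0.3364  0.0502] ax 78.0 grip 0.041 t 6.1 F [ 0.2  0.4 -1.2] | shift [ 0.29 -0.63  2.92] turn 0.5
```

Emit:
move_arm --pt "0.15 -0.3 0.5 0.5 255" --pt "0.15 -0.3 0.8 0 255" --pt "0 0 0.6 0 255" --pt "0 0 0.5 0 255" --pt "0 0 0 0 255"

```text
t: 6.5
tool_pos: [0.4753, -0.3413, 0.0242]
ee_rot: [-0.342, -3.12, -0.002]
ft_force: [1.0, -0.1, -1.4]
grip_width: 0.0412
```

```bash
python3 - <<'E'
from h import *
go(.477,-.342,.019,77.5)
E
```

```text
at [ 0.4753 -0.3413  0.0242] ax 77.5 grip 0.041 t 6.5 F [ 1.  -0.1 -1.4] | shift [-0.18 -0.03  0.52] turn -0.0
```

Emit:
move_arm --pt "-0.1 0 0.2 0 255" --pt "0 0 0.15 0 255" --pt "0 0 0.15 0 255" --pt "0 0 0.05 0 255" --pt "0 0 0 0 255"

```text
t: 6.92
tool_pos: [0.4775, -0.3421, 0.0201]
ee_rot: [-0.342, -3.123, -0.0]
ft_force: [0.5, -0.3, -1.7]
grip_width: 0.0415
```

```bash
python3 - <<'E'
from h import *
go(.477,-.342,.019,77.5)
E
```

```text
at [ 0.4775 -0.3421  0.0201] ax 77.5 grip 0.042 t 6.9 F [ 0.5 -0.3 -1.7] | shift [0.05 0.   0.11] turn 0.0
```

Emit:
move_arm --pt "0 0 0.08 0 255" --pt "0 0 0.08 0 255" --pt "0 0 0.05 0 255" --pt "0 0 0 0 255" --pt "0 0 0 0 255"

```text
t: 7.33
tool_pos: [0.4777, -0.3424, 0.0189]
ee_rot: [0.342, 3.122, 0.0]
ft_force: [-2.0, 1.0, 5.7]
grip_width: 0.0413
```

Emit:
move_arm --pt "0 0 0 0 120" --pt "0 0 0 0 90" --pt "0 0 0 0 70" --pt "0 0 0 0 60" --pt "0 0 0 0 60"

```text
t: 7.75
tool_pos: [0.4775, -0.3422, 0.0179]
ee_rot: [-0.342, -3.123, 0.0]
ft_force: [-0.1, -0.4, -0.4]
grip_width: 0.0652
```

Emit:
move_arm --pt "0 0 -1 0 60" --pt "0 0 -2.5 0 60" --pt "0 0 -3 0 60" --pt "0 0 -3 0 30" --pt "0 0 -3 0 0"

```text
t: 8.17
tool_pos: [0.4771, -0.3423, 0.1449]
ee_rot: [-0.343, -3.123, 0.0]
ft_force: [1.0, -0.2, -0.0]
grip_width: 0.0847
```

```bash
python3 - <<'E'
from h import *
look("w3","red",.063)
go(.641,.108,.13,135)
E
```

```text
red [259. 174.] 4382 zmax 0.064 mean [ 0.4749 -0.3417] circle [ 466.3 -344.2] rect [ 468.4 -340. ] [65.7 72.4] 77.5 
at [ 0.481  -0.3456  0.1517] ax 77.4 grip 0.085 t 8.2 F [ 1.5 -1.8  2.9] | shift [-5.72 47.76  2.1 ] turn -57.6
```

View pics/w3.png

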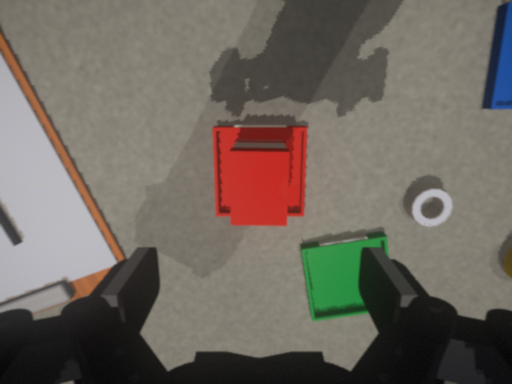

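The carton stands centred and upright in the red tray. Next is the jar.

Emit:
move_arm --pt "-0.38 3.18 0 0 0" --pt "-0.38 3.18 0 0 0" --pt "-0.38 3.18 0 0 0" --pt "-0.38 3.18 0 0 0" --pt "-0.38 3.18 0 0 0"

```text
t: 8.63
tool_pos: [0.5308, -0.1899, 0.1438]
ee_rot: [0.343, 3.122, 0.0]
ft_force: [-0.1, -0.7, 0.0]
grip_width: 0.0852
```

Emit:
move_arm --pt "-0.38 3.18 0 0 0" --pt "-0.38 3.18 0 0 0" --pt "-0.38 3.18 0 0 0" --pt "-0.38 3.18 0 0 0" --pt "-0.38 3.18 0 0 0"

```text
t: 9.05
tool_pos: [0.5838, -0.0386, 0.1437]
ee_rot: [0.342, 3.122, 0.0]
ft_force: [0.8, -0.3, 0.4]
grip_width: 0.0856
```

Emit:
move_arm --pt "-0.38 3.18 0 0 0" --pt "-0.38 3.18 0 0 0" --pt "-0.38 3.18 0 0 0" --pt "0 0 0 -7.1 0" --pt "0 0 0 -7.1 0"

```text
t: 9.47
tool_pos: [0.6158, 0.0553, 0.1433]
ee_rot: [-0.066, 3.14, 0.002]
ft_force: [-0.1, -1.1, -0.7]
grip_width: 0.0851
```

Emit:
move_arm --pt "0 0 0 -7.1 0" --pt "0 0 0 -7.1 0" --pt "0 0 0 -7.1 0" --pt "0 0 0 -7.1 0" --pt "0 0 0 -7.1 0"

```text
t: 9.88
tool_pos: [0.6152, 0.0504, 0.1436]
ee_rot: [-1.01, 2.974, -0.001]
ft_force: [1.2, 0.5, -1.1]
grip_width: 0.0849
```

Emit:
move_arm --pt "0 0 0 -7.1 0" --pt "0 0 0 0 0" --pt "0 0 0 0 0" --pt "0 0 0 0 0" --pt "0 0 0 0 0"

```text
t: 10.3
tool_pos: [0.6151, 0.0507, 0.1432]
ee_rot: [-1.182, 2.911, -0.0]
ft_force: [0.4, 0.0, 0.2]
grip_width: 0.0854
```

```bash
python3 - <<'E'
from h import *
look("w4","blue",.06)
look("w4","pink",.06)
go(.641,.108,.013,135)
E
```

```text
blue [290. 260.] 2769 zmax 0.060 mean [0.6402 0.1096] circle [640.3 109.9] rect [640.4 109.9] [50.2 48. ] 51.1 
pink [179. 180.] 2576 zmax 0.060 mean [0.6509 0.0042] circle [652.1   6.8] rect [651.8   5.4] [43.2 46.7] 78.4 
pink [277. 350.] 497 zmax 0.238 mean [0.7069 0.1632] circle [709.3 166.7] rect [706.4 162.6] [14.5 41.5] 54.9 
at [0.6151 0.0507 0.1431] ax -225.8 grip 0.086 t 10.4 F [-0.1 -0.2  0.2] | shift [-5.85  2.3  13.01] turn -0.8
```

View pics/w4.png

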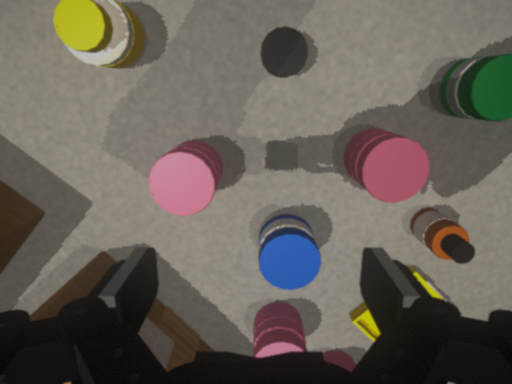

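Jar cap is at (290,260), with pinks at (185,180), (388,165) and (277,340). The finger paths on both sides of the jar are free.

Emit:
move_arm --pt "-2 0.8 0 0 0" --pt "-2 0.8 0 0 0" --pt "-1.92 0.84 1 0 0" --pt "0 0 2 0 0" --pt "0 0 2 0 0"

```text
t: 10.82
tool_pos: [0.642, 0.1131, 0.0936]
ee_rot: [-1.188, 2.904, 0.001]
ft_force: [0.4, -0.3, -0.2]
grip_width: 0.0852
```

Emit:
move_arm --pt "0 0 1.5 0 0" --pt "0 0 0 0 0" --pt "0 0 0 0 0" --pt "0 0 0 0 0" --pt "0 0 0 0 0"

```text
t: 11.23
tool_pos: [0.6419, 0.1096, 0.0798]
ee_rot: [-1.183, 2.907, -0.001]
ft_force: [-0.6, 0.4, 0.3]
grip_width: 0.0852
```

```bash
python3 - <<'E'
from h import *
go(.6405,.1095,.013,135)
E
```

```text
at [0.6419 0.1096 0.0798] ax -225.7 grip 0.085 t 11.2 F [-0.6  0.4  0.3] | shift [0.12 0.1  6.68] turn -0.7
```

Emit:
move_arm --pt "0.1 0.1 1.5 0 0" --pt "0 0 1.7 0 0" --pt "0 0 1.7 0 0" --pt "0 0 1.2 0 0" --pt "0 0 0.6 0 0"

```text
t: 11.65
tool_pos: [0.6385, 0.1094, 0.0102]
ee_rot: [1.184, -2.909, -0.0]
ft_force: [0.6, -0.5, -0.5]
grip_width: 0.0855
```

Emit:
move_arm --pt "0 0 0 0 0" --pt "0 0 0 0 60" --pt "0 0 0 0 90" --pt "0 0 0 0 120" --pt "0 0 0 0 255"

```text
t: 12.07
tool_pos: [0.6406, 0.1096, 0.0127]
ee_rot: [-1.183, 2.907, -0.001]
ft_force: [0.9, -0.0, 2.7]
grip_width: 0.0487
```

Emit:
move_arm --pt "0 0 0 0 255" --pt "0 0 0 0 255" --pt "0 0 0 0 255" --pt "0 0 0 0 255" --pt "0 0 0 0 255"

```text
t: 12.48
tool_pos: [0.6406, 0.1097, 0.0126]
ee_rot: [-1.183, 2.907, -0.001]
ft_force: [0.2, -0.2, 6.0]
grip_width: 0.049
```

Emit:
move_arm --pt "0 0 -1 0 255" --pt "0 0 -2 0 255" --pt "0 0 -3 0 255" --pt "0 0 -3 0 255" --pt "0 0 -3 0 255"

```text
t: 12.9
tool_pos: [0.6371, 0.1093, 0.1309]
ee_rot: [1.183, -2.906, -0.001]
ft_force: [0.4, -0.2, -2.4]
grip_width: 0.0489
```

```bash
python3 - <<'E'
from h import *
go(.434,-.097,.13,90)
E
```

```text
at [0.6371 0.1093 0.1309] ax -225.7 grip 0.049 t 12.9 F [ 0.4 -0.2 -2.4] | shift [28.94 -0.58  0.19] turn 44.3
```

Emit:
move_arm --pt "2.89 -0.06 0 0 255" --pt "2.89 -0.06 0 0 255" --pt "2.89 -0.06 0 0 255" --pt "2.89 -0.06 0 0 255" --pt "2.89 -0.06 0 0 255"

```text
t: 13.32
tool_pos: [0.5352, 0.0056, 0.1303]
ee_rot: [1.184, -2.907, -0.001]
ft_force: [0.3, -1.4, -2.4]
grip_width: 0.0487
```

Emit:
move_arm --pt "2.89 -0.06 0 0 255" --pt "2.89 -0.06 0 0 255" --pt "2.89 -0.06 0 0 255" --pt "2.89 -0.06 0 0 255" --pt "2.89 -0.06 0 0 255"

```text
t: 13.73
tool_pos: [0.4338, -0.0972, 0.1304]
ee_rot: [1.184, -2.908, -0.002]
ft_force: [0.4, 0.5, -1.8]
grip_width: 0.049
```

Emit:
move_arm --pt "0 0 1.5 0 255" --pt "0 0 2 0 255" --pt "0 0 2 0 255" --pt "0 0 1.5 0 255" --pt "0 0 0.5 0 255"

```text
t: 14.15
tool_pos: [0.4329, -0.0961, 0.0536]
ee_rot: [1.182, -2.904, -0.005]
ft_force: [0.6, 0.1, -2.8]
grip_width: 0.0487
```

Emit:
move_arm --pt "0 0 0 0 255" --pt "0 0 0 0 255" --pt "0 0 0 0 255" --pt "0 0 0 0 255" --pt "0 0 0 0 255"

```text
t: 14.57
tool_pos: [0.4374, -0.0967, 0.057]
ee_rot: [-1.184, 2.908, -0.001]
ft_force: [-0.2, 1.1, -1.5]
grip_width: 0.0488
```

```bash
python3 - <<'E'
from h import *
look("w5","blue",.013)
go(.434,-.097,.016,135)
E
```

```text
blue [267. 179.] 8863 zmax 0.062 mean [ 0.4204 -0.1051] circle [433.1 -95.3] rect [433.  -95.4] [80.2 79.5] 78.5 
at [ 0.4372 -0.0966  0.0568] ax -225.7 grip 0.049 t 14.6 F [ 0.2  0.2 -1.4] | shift [0.26 0.2  4.08] turn -0.7
```

View pics/w5.png

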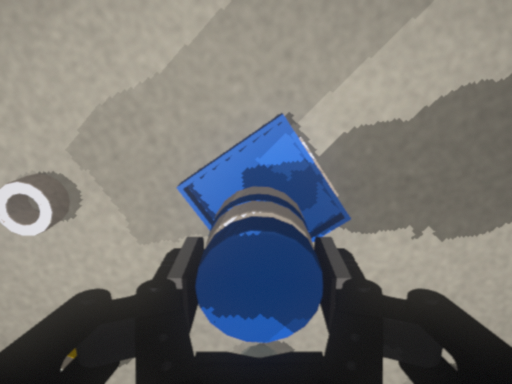

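The jar is held above the blue tray, whose outline is centred at (433,-95) mm. Lowering.

Emit:
move_arm --pt "0.13 0.1 0.8 0 255" --pt "0.13 0.1 1.2 0 255" --pt "0 0 1 0 255" --pt "0 0 0.5 0 255" --pt "0 0 0.2 0 255"

```text
t: 15.03
tool_pos: [0.432, -0.0969, 0.0178]
ee_rot: [1.184, -2.907, -0.002]
ft_force: [0.1, -1.1, -1.3]
grip_width: 0.0489
```

Emit:
move_arm --pt "0 0 0.1 0 255" --pt "0 0 0.1 0 255" --pt "0 0 0 0 255" --pt "0 0 0 0 255" --pt "0 0 0 0 255"

```text
t: 15.45
tool_pos: [0.4336, -0.097, 0.0174]
ee_rot: [-1.184, 2.909, -0.0]
ft_force: [-0.6, 0.1, -1.8]
grip_width: 0.0487
```

```bash
python3 - <<'E'
from h import *
go(.4335,-.096,.0157,135)
E
```

```text
at [ 0.4336 -0.097   0.0174] ax -225.7 grip 0.049 t 15.4 F [-0.6  0.1 -1.8] | shift [-0.07  0.08  0.17] turn -0.7
```

Emit:
move_arm --pt "0 0 0.08 0 255" --pt "0 0 0.08 0 255" --pt "0 0 0.08 0 255" --pt "0 0 0.03 0 255" --pt "0 0 0 0 255"

```text
t: 15.87
tool_pos: [0.4334, -0.097, 0.0155]
ee_rot: [-1.184, 2.91, 0.001]
ft_force: [-3.1, 1.2, 8.8]
grip_width: 0.0486
```

Emit:
move_arm --pt "0 0 0 0 100" --pt "0 0 0 0 70" --pt "0 0 0 0 50" --pt "0 0 0 0 40" --pt "0 0 0 0 40"

```text
t: 16.28
tool_pos: [0.4332, -0.097, 0.0143]
ee_rot: [1.185, -2.91, 0.0]
ft_force: [-0.0, -0.4, -0.1]
grip_width: 0.0718
```

Emit:
move_arm --pt "0 0 -1 0 40" --pt "0 0 -2.5 0 40" --pt "0 0 -3 0 40" --pt "0 0 -3 0 0" --pt "0 0 -3.5 0 0"

```text
t: 16.7
tool_pos: [0.4318, -0.0971, 0.1454]
ee_rot: [1.183, -2.908, -0.001]
ft_force: [0.3, 0.2, -0.3]
grip_width: 0.0852
```

Emit:
move_arm --pt "0 0 0 7.1 0" --pt "0 0 0 7.1 0" --pt "0 0 0 7.1 0" --pt "0 0 0 7.1 0" --pt "0 0 0 7.1 0"

```text
t: 17.12
tool_pos: [0.4331, -0.0971, 0.1451]
ee_rot: [-0.231, 3.132, 0.0]
ft_force: [1.0, 0.6, 0.7]
grip_width: 0.0855
```

```bash
python3 - <<'E'
from h import *
look("w6","blue",.063,view=False)
go(.6145,-.111,.14,99)
E
```

```text
blue [261. 173.] 3361 zmax 0.063 mean [ 0.4331 -0.0954] circle [421.2 -90.9] rect [421.9 -93.5] [53.7 72.3] 71.0 
at [ 0.4331 -0.0971  0.145 ] ax -261.8 grip 0.085 t 17.2 F [ 1.  -0.7  0.6] | shift [-17.76  -3.97   0.51] turn -0.8
```

Emit:
move_arm --pt "-2.4 -0.8 0 0 0" --pt "-2.4 -0.8 0 0 0" --pt "-2.4 -0.8 0 0 0" --pt "-2.4 -0.8 0 0 0" --pt "-2.4 -0.8 0 0 0"

```text
t: 17.58
tool_pos: [0.5589, -0.1182, 0.1447]
ee_rot: [0.246, -3.132, -0.0]
ft_force: [-0.7, -0.4, 0.4]
grip_width: 0.0858
```

Emit:
move_arm --pt "0 0 0 0 0" --pt "0 0 0 0 0" --pt "0 0 0 0 0" --pt "0 0 0 0 0" --pt "0 0 0 0 0"

```text
t: 18.0
tool_pos: [0.5566, -0.1181, 0.1444]
ee_rot: [0.241, -3.132, -0.001]
ft_force: [0.0, 0.6, 0.5]
grip_width: 0.0855
```

```bash
python3 - <<'E'
from h import *
look("w7","yellow",.066)
go(.6145,-.111,.014,99)
E
```

```text
yellow [258. 260.] 1295 zmax 0.066 mean [ 0.6129 -0.1091] circle [ 613.1 -108.9] rect [ 613.4 -109.3] [33.6 31.1] 8.8 
at [ 0.5568 -0.1181  0.1444] ax -261.2 grip 0.085 t 18.1 F [-0.2  0.1  0.2] | shift [-5.81 -0.19 13.04] turn -0.2
```

View pics/w7.png

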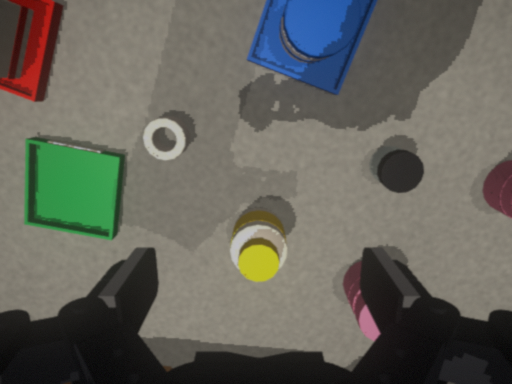

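Bottle cap is at (258,260), the pink at (368,300) is clear of the right finger, and the jar stands in the blue tray at (320,20).

Emit:
move_arm --pt "-1.9 0 0 0 0" --pt "-1.9 0 0 0 0" --pt "-1.93 0 1 0 0" --pt "0 0 2 0 0" --pt "0 0 2 0 0"

```text
t: 18.47
tool_pos: [0.6166, -0.1086, 0.0952]
ee_rot: [-0.244, 3.128, -0.0]
ft_force: [0.2, 0.4, -1.1]
grip_width: 0.0858
```

Emit:
move_arm --pt "0 0 1.5 0 0" --pt "0 0 0 0 0" --pt "0 0 0 0 0" --pt "0 0 0 0 0" --pt "0 0 0 0 0"

```text
t: 18.88
tool_pos: [0.6157, -0.1097, 0.0811]
ee_rot: [-0.241, 3.129, -0.001]
ft_force: [-0.6, -0.3, 0.6]
grip_width: 0.0855
```

```bash
python3 - <<'E'
from h import *
go(.6135,-.1095,.011,99)
E
```

```text
at [ 0.6157 -0.1097  0.0811] ax -261.2 grip 0.085 t 18.9 F [-0.6 -0.3  0.6] | shift [0.23 0.06 7.01] turn -0.2
```

Emit:
move_arm --pt "0.1 0.05 1.5 0 0" --pt "0 0 1.7 0 0" --pt "0 0 1.7 0 0" --pt "0 0 1.3 0 0" --pt "0 0 0.7 0 0"

```text
t: 19.3
tool_pos: [0.613, -0.1088, 0.0095]
ee_rot: [0.241, -3.131, -0.0]
ft_force: [-0.2, 0.8, 0.1]
grip_width: 0.0856
```

Emit:
move_arm --pt "0 0 0 0 0" --pt "0 0 0 0 60" --pt "0 0 0 0 90" --pt "0 0 0 0 120" --pt "0 0 0 0 255"

```text
t: 19.72
tool_pos: [0.6149, -0.1095, 0.012]
ee_rot: [-0.241, 3.129, -0.001]
ft_force: [-0.1, 0.5, 3.0]
grip_width: 0.0463
```

Emit:
move_arm --pt "0 0 0 0 255" --pt "0 0 0 0 255" --pt "0 0 0 0 255" --pt "0 0 0 0 255" --pt "0 0 0 0 255"

```text
t: 20.13
tool_pos: [0.615, -0.1095, 0.0119]
ee_rot: [-0.24, 3.129, -0.001]
ft_force: [-0.6, -0.6, 5.7]
grip_width: 0.0463
```

Emit:
move_arm --pt "0 0 -1 0 255" --pt "0 0 -2 0 255" --pt "0 0 -3 0 255" --pt "0 0 -3 0 255" --pt "0 0 -3 0 255"

```text
t: 20.55
tool_pos: [0.6119, -0.1088, 0.1307]
ee_rot: [0.241, -3.129, -0.001]
ft_force: [0.8, 1.0, -0.7]
grip_width: 0.0461
```

```bash
python3 - <<'E'
from h import *
go(.619,.261,.13,90)
E
```

```text
at [ 0.6119 -0.1088  0.1307] ax -261.2 grip 0.046 t 20.6 F [ 0.8  1.  -0.7] | shift [-6.36 36.43  0.08] turn 8.8
```

Emit:
move_arm --pt "-0.49 2.8 0 0 255" --pt "-0.49 2.8 0 0 255" --pt "-0.49 2.8 0 0 255" --pt "-0.49 2.8 0 0 255" --pt "-0.49 2.8 0 0 255"

```text
t: 20.97
tool_pos: [0.615, 0.0344, 0.1301]
ee_rot: [0.241, -3.131, -0.0]
ft_force: [0.6, 0.2, -1.9]
grip_width: 0.0458
```

Emit:
move_arm --pt "-0.49 2.8 0 0 255" --pt "-0.49 2.8 0 0 255" --pt "-0.49 2.8 0 0 255" --pt "-0.49 2.8 0 0 255" --pt "-0.49 2.8 0 0 255"

```text
t: 21.38
tool_pos: [0.6177, 0.1762, 0.1298]
ee_rot: [0.241, -3.13, 0.001]
ft_force: [-0.1, 0.4, -1.9]
grip_width: 0.0464
```

Emit:
move_arm --pt "-0.49 2.8 0 0 255" --pt "-0.49 2.8 0 0 255" --pt "-0.49 2.8 0 0 255" --pt "0 0 1.5 0 255" --pt "0 0 2 0 255"

```text
t: 21.8
tool_pos: [0.6207, 0.266, 0.0969]
ee_rot: [-0.251, 3.128, 0.006]
ft_force: [1.1, -1.4, -2.1]
grip_width: 0.0466
```

Emit:
move_arm --pt "0 0 2 0 255" --pt "0 0 1.5 0 255" --pt "0 0 0.5 0 255" --pt "0 0 0 0 255" --pt "0 0 0 0 255"

```text
t: 22.22
tool_pos: [0.6208, 0.2601, 0.0555]
ee_rot: [0.24, -3.132, 0.0]
ft_force: [-0.0, -0.4, -0.7]
grip_width: 0.0462
```

```bash
python3 - <<'E'
from h import *
look("w8","yellow",.013)
go(.619,.261,.016)
E
```

```text
yellow [267. 181.] 8373 zmax 0.074 mean [0.6003 0.2636] circle [612.8 264.3] rect [612.4 264.5] [80.1 69.1] 89.2 
at [0.6216 0.2605 0.0564] ax -261.2 grip 0.046 t 22.3 F [ 0.6  0.8 -0.8] | shift [0.25 0.09 4.04]
```

View pics/w8.png

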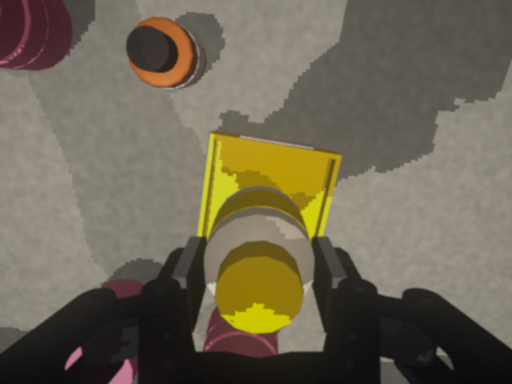

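The bottle is held upright over the yellow tray, whose visible outline gives a centre near (618,263) mm. The dropper at (163,52) is well clear.

Emit:
move_arm --pt "0.12 0.13 0.8 0 255" --pt "0.12 0.13 1.2 0 255" --pt "0 0 1 0 255" --pt "0 0 0.5 0 255" --pt "0 0 0.2 0 255"

```text
t: 22.68
tool_pos: [0.6161, 0.2621, 0.0161]
ee_rot: [0.241, -3.129, 0.002]
ft_force: [-0.2, 0.6, -0.6]
grip_width: 0.0462
```

Emit:
move_arm --pt "0 0 0.1 0 255" --pt "0 0 0.1 0 255" --pt "0 0 0 0 255" --pt "0 0 0 0 255" --pt "0 0 0 0 255"

```text
t: 23.1
tool_pos: [0.6183, 0.2628, 0.0169]
ee_rot: [-0.241, 3.131, 0.001]
ft_force: [0.1, -0.5, -1.1]
grip_width: 0.0463
```

```bash
python3 - <<'E'
from h import *
go(.619,.263,.0149)
E
```

```text
at [0.6183 0.2628 0.0169] ax -261.2 grip 0.046 t 23.1 F [ 0.1 -0.5 -1.1] | shift [-0.07  0.01  0.2 ]
```

Emit:
move_arm --pt "0 0 0.08 0 255" --pt "0 0 0.08 0 255" --pt "0 0 0.08 0 255" --pt "0 0 0.03 0 255" --pt "0 0 0 0 255"

```text
t: 23.52
tool_pos: [0.6182, 0.2627, 0.015]
ee_rot: [-0.241, 3.132, 0.001]
ft_force: [-2.1, -0.7, 4.7]
grip_width: 0.0461
```

Emit:
move_arm --pt "0 0 0 0 100" --pt "0 0 0 0 70" --pt "0 0 0 0 50" --pt "0 0 0 0 40" --pt "0 0 0 0 40"

```text
t: 23.93
tool_pos: [0.6179, 0.2626, 0.0135]
ee_rot: [0.241, -3.132, 0.0]
ft_force: [-0.4, 0.5, -0.0]
grip_width: 0.0717
```

Emit:
move_arm --pt "0 0 -1 0 40" --pt "0 0 -2.5 0 40" --pt "0 0 -3 0 40" --pt "0 0 -3 0 0" --pt "0 0 -3.5 0 0"

```text
t: 24.35
tool_pos: [0.617, 0.2621, 0.1444]
ee_rot: [0.241, -3.13, 0.002]
ft_force: [0.6, 0.6, 0.3]
grip_width: 0.0857
```

```bash
python3 - <<'E'
from h import *
look("w9","yellow",.069,view=False)
go(.448,.118,.14,90)
E
```

```text
yellow [261. 175.] 1559 zmax 0.069 mean [0.6174 0.263 ] circle [603.4 262.8] rect [607.9 261.4] [77.5 50.6] 73.1 
at [0.6228 0.2644 0.1543] ax -261.2 grip 0.086 t 24.4 F [2.4 0.4 5.4] | shift [ 19.52 -11.81   1.13] turn 8.8
```

Emit:
move_arm --pt "2.5 -1.1 0 0 0" --pt "2.5 -1.1 0 0 0" --pt "2.5 -1.1 0 0 0" --pt "2.5 -1.1 0 0 0" --pt "2.5 -1.1 0 0 0"

```text
t: 24.82
tool_pos: [0.502, 0.1885, 0.1443]
ee_rot: [-0.241, 3.131, 0.001]
ft_force: [0.7, -0.7, -0.2]
grip_width: 0.0854
```

Emit:
move_arm --pt "2.5 -1.1 0 0 0" --pt "2.5 -1.1 0 0 0" --pt "2.5 -1.1 0 0 0" --pt "2.5 -1.1 0 0 0" --pt "2.5 -1.1 0 0 0"

```text
t: 25.23
tool_pos: [0.3869, 0.1149, 0.1441]
ee_rot: [-0.241, 3.131, 0.001]
ft_force: [0.5, -0.3, 0.7]
grip_width: 0.0852
```

Emit:
move_arm --pt "0 0 0 0 0" --pt "0 0 0 0 0" --pt "0 0 0 0 0" --pt "0 0 0 0 0" --pt "0 0 0 0 0"

```text
t: 25.65
tool_pos: [0.389, 0.1163, 0.1442]
ee_rot: [-0.242, 3.131, 0.0]
ft_force: [1.0, 0.6, -0.3]
grip_width: 0.0854
```

```bash
python3 - <<'E'
from h import *
look("w10","green",.062)
go(.448,.118,.013)
E
```

```text
green [252. 258.] 2132 zmax 0.062 mean [0.4452 0.1204] circle [445.8 120.5] rect [445.9 120.7] [43.6 41.8] 8.8 
at [0.3887 0.1162 0.144 ] ax -261.2 grip 0.086 t 25.7 F [ 1.  -0.9 -0.2] | shift [-5.87 -0.73 13.11]
```

View pics/w10.png

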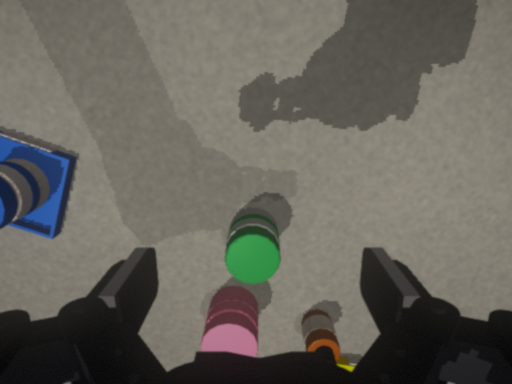

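Canister cap is at (252,258), the pink at (230,325) behind it and the dropper at (320,335), both outside the finger paths.

Emit:
move_arm --pt "-1.92 -0.17 0 0 0" --pt "-1.92 -0.17 0 0 0" --pt "-1.92 -0.17 1 0 0" --pt "0 0 2 0 0" --pt "0 0 2 0 0"

```text
t: 26.12
tool_pos: [0.4486, 0.1203, 0.094]
ee_rot: [-0.241, 3.128, 0.0]
ft_force: [-0.7, 0.1, -1.1]
grip_width: 0.0854
```

Emit:
move_arm --pt "0 0 1.5 0 0" --pt "0 0 0 0 0" --pt "0 0 0 0 0" --pt "0 0 0 0 0" --pt "0 0 0 0 0"

```text
t: 26.53
tool_pos: [0.4467, 0.12, 0.0798]
ee_rot: [-0.241, 3.13, 0.001]
ft_force: [-0.0, 0.5, 1.0]
grip_width: 0.0854
```

```bash
python3 - <<'E'
from h import *
go(.4465,.120,.0125)
E
```

```text
at [0.4467 0.12   0.0798] ax -261.2 grip 0.085 t 26.5 F [-0.   0.5  1. ] | shift [0.03 0.   6.73]
```

Emit:
move_arm --pt "0 0 1.5 0 0" --pt "0 0 1.7 0 0" --pt "0 0 1.7 0 0" --pt "0 0 1.2 0 0" --pt "0 0 0.6 0 0"

```text
t: 26.95
tool_pos: [0.4453, 0.1196, 0.0114]
ee_rot: [0.242, -3.132, -0.0]
ft_force: [-1.0, -0.1, -0.5]
grip_width: 0.0856
```

Emit:
move_arm --pt "0 0 0 0 0" --pt "0 0 0 0 60" --pt "0 0 0 0 90" --pt "0 0 0 0 120" --pt "0 0 0 0 255"

```text
t: 27.37
tool_pos: [0.4466, 0.12, 0.0129]
ee_rot: [-0.241, 3.13, 0.002]
ft_force: [-0.9, 0.5, 1.5]
grip_width: 0.0442
```

Emit:
move_arm --pt "0 0 0 0 255" --pt "0 0 0 0 255" --pt "0 0 0 0 255" --pt "0 0 0 0 255" --pt "0 0 0 0 255"

```text
t: 27.78
tool_pos: [0.4466, 0.12, 0.0129]
ee_rot: [-0.241, 3.13, 0.002]
ft_force: [-0.4, -0.0, 7.0]
grip_width: 0.044
```

Emit:
move_arm --pt "0 0 -1 0 255" --pt "0 0 -2 0 255" --pt "0 0 -3 0 255" --pt "0 0 -3 0 255" --pt "0 0 -3 0 255"

```text
t: 28.2
tool_pos: [0.4443, 0.1187, 0.1328]
ee_rot: [0.24, -3.131, 0.001]
ft_force: [0.7, 0.5, -0.6]
grip_width: 0.0439
```

```bash
python3 - <<'E'
from h import *
go(.598,-.282,.13,90)
E
```

```text
at [0.4443 0.1187 0.1328] ax -261.2 grip 0.044 t 28.2 F [ 0.7  0.5 -0.6] | shift [ -9.08 -41.95   0.29] turn 8.8
```

Emit:
move_arm --pt "-0.65 -3 0 0 255" --pt "-0.65 -3 0 0 255" --pt "-0.65 -3 0 0 255" --pt "-0.65 -3 0 0 255" --pt "-0.65 -3 0 0 255"

```text
t: 28.62
tool_pos: [0.5001, -0.0251, 0.132]
ee_rot: [0.242, -3.132, -0.001]
ft_force: [-0.3, 0.5, -2.1]
grip_width: 0.0439
```

Emit:
move_arm --pt "-0.65 -3 0 0 255" --pt "-0.65 -3 0 0 255" --pt "-0.65 -3 0 0 255" --pt "-0.65 -3 0 0 255" --pt "-0.65 -3 0 0 255"

```text
t: 29.03
tool_pos: [0.5551, -0.1682, 0.1317]
ee_rot: [0.241, -3.131, -0.001]
ft_force: [0.6, 0.4, -1.7]
grip_width: 0.0443
```

Emit:
move_arm --pt "-0.65 -3 0 0 255" --pt "-0.65 -3 0 0 255" --pt "-0.65 -3 0 0 255" --pt "-0.65 -3 0 0 255" --pt "0 0 1.5 0 255"

```text
t: 29.45
tool_pos: [0.6017, -0.2921, 0.1208]
ee_rot: [-0.229, 3.126, -0.017]
ft_force: [-0.0, -1.7, -0.3]
grip_width: 0.0445
```

Emit:
move_arm --pt "0 0 2 0 255" --pt "0 0 2 0 255" --pt "0 0 1.5 0 255" --pt "0 0 0.5 0 255" --pt "0 0 0 0 255"

```text
t: 29.87
tool_pos: [0.5978, -0.2803, 0.0545]
ee_rot: [0.242, -3.128, -0.003]
ft_force: [0.4, 0.9, -0.7]
grip_width: 0.0443
```

Emit:
move_arm --pt "0 0 0 0 255" --pt "0 0 0 0 255" --pt "0 0 0 0 255" --pt "0 0 0 0 255" --pt "0 0 0 0 255"

```text
t: 30.28
tool_pos: [0.6002, -0.282, 0.0577]
ee_rot: [-0.241, 3.131, -0.001]
ft_force: [-0.4, -0.2, -0.7]
grip_width: 0.0444
```

```bash
python3 - <<'E'
from h import *
look("w11","green",.013)
go(.598,-.282,.016)
E
```

```text
green [260. 179.] 8465 zmax 0.067 mean [ 0.5816 -0.2837] circle [ 593.4 -281.2] rect [ 593.7 -281. ] [79.1 71.8] 87.6 
at [ 0.6    -0.2819  0.0574] ax -261.2 grip 0.044 t 30.3 F [-0.6 -0.2 -1.9] | shift [0.21 0.02 4.14]
```

View pics/w11.png

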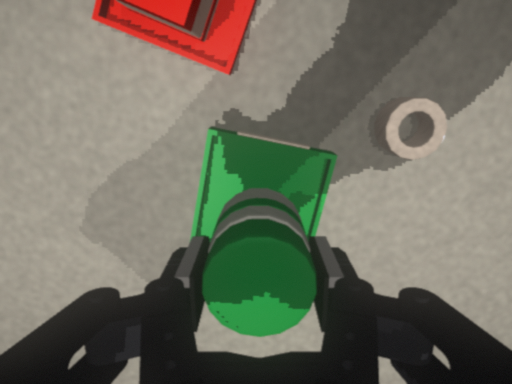

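The canister is over the green tray (centre about 598,-281 mm). Lowering.

Emit:
move_arm --pt "0.1 0.05 0.8 0 255" --pt "0.1 0.05 1.2 0 255" --pt "0 0 1 0 255" --pt "0 0 0.5 0 255" --pt "0 0 0.2 0 255"

```text
t: 30.75
tool_pos: [0.5956, -0.28, 0.017]
ee_rot: [0.241, -3.128, -0.003]
ft_force: [-0.6, 0.3, -1.7]
grip_width: 0.0444
```

Emit:
move_arm --pt "0 0 0.1 0 255" --pt "0 0 0.1 0 255" --pt "0 0 0 0 255" --pt "0 0 0 0 255" --pt "0 0 0 0 255"

```text
t: 31.17
tool_pos: [0.5979, -0.2813, 0.0182]
ee_rot: [-0.241, 3.131, -0.001]
ft_force: [0.4, 0.5, -1.7]
grip_width: 0.0442
```

```bash
python3 - <<'E'
from h import *
go(.598,-.281,.0159)
E
```

```text
at [ 0.5979 -0.2813  0.0182] ax -261.2 grip 0.044 t 31.2 F [ 0.4  0.5 -1.7] | shift [-0.02  0.02  0.23]
```

Emit:
move_arm --pt "0 0 0.1 0 255" --pt "0 0 0.08 0 255" --pt "0 0 0.08 0 255" --pt "0 0 0.04 0 255" --pt "0 0 0 0 255"

```text
t: 31.58
tool_pos: [0.5977, -0.2811, 0.016]
ee_rot: [-0.241, 3.132, 0.001]
ft_force: [-0.9, 0.9, 5.1]
grip_width: 0.0444
```

Emit:
move_arm --pt "0 0 0 0 100" --pt "0 0 0 0 70" --pt "0 0 0 0 50" --pt "0 0 0 0 40" --pt "0 0 0 0 40"

```text
t: 32.0
tool_pos: [0.5975, -0.281, 0.0145]
ee_rot: [0.241, -3.132, 0.0]
ft_force: [-0.3, 0.5, -0.5]
grip_width: 0.072
```

Emit:
move_arm --pt "0 0 -1 0 40" --pt "0 0 -2.5 0 40" --pt "0 0 -3 0 40" --pt "0 0 -3 0 0" --pt "0 0 -3.5 0 0"

```text
t: 32.42
tool_pos: [0.5964, -0.2807, 0.1454]
ee_rot: [0.24, -3.13, -0.001]
ft_force: [0.3, 0.5, -0.5]
grip_width: 0.0853
```

Emit:
move_arm --pt "0 0 -4 0 0" --pt "0 0 -4 0 0" --pt "0 0 -4 0 0" --pt "0 0 0 0 0" --pt "0 0 0 0 0"

```text
t: 32.83
tool_pos: [0.5994, -0.2827, 0.2698]
ee_rot: [-0.239, 3.124, -0.006]
ft_force: [-0.0, 0.3, -0.7]
grip_width: 0.0853
```

```bash
python3 - <<'E'
from h import *
for n in("top","side"):
    p,d=capture(n);K,T=cam(n);cv2.imwrite(f"pics/{n}1.png",p)
    for col in("red","blue","yellow","green"):
        for c,st,uv in blobs(p,col):
            if not 300<st[4]<3000:continue
            w=depthpts(K,T,d,uv);k=(w[:,2]>.055)&(w[:,2]<.075)
            if k.sum()>40:print(n,col,"top z %.3f"%np.median(w[k,2]),"xy",w[k,:2].mean(0))
E
```

```text
top red top z 0.063 xy [ 0.4865 -0.3297]
top blue top z 0.062 xy [ 0.4355 -0.0967]
top yellow top z 0.068 xy [0.6178 0.2605]
top green top z 0.064 xy [ 0.5966 -0.2806]
side red top z 0.064 xy [ 0.4764 -0.3438]
side blue top z 0.064 xy [ 0.4354 -0.0988]
side green top z 0.066 xy [ 0.5987 -0.2839]
```

View pics/side1.png

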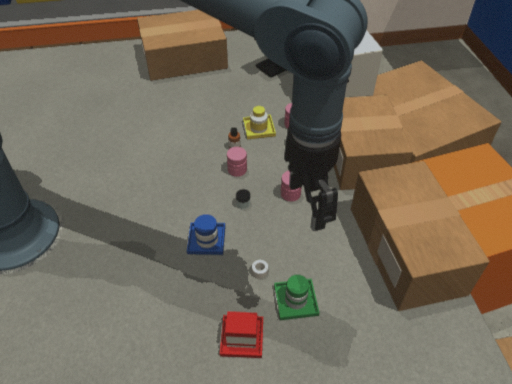

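View pics/top1.png

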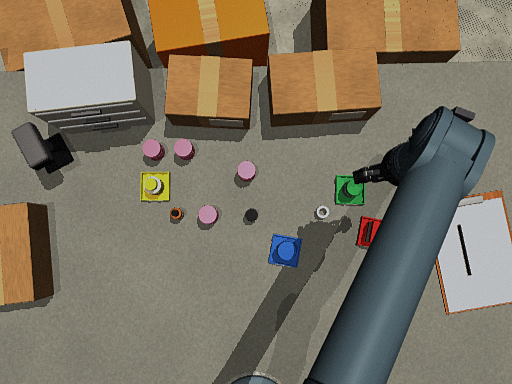

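All four stand upright inside their own trays, and the dropper (176,214), ointment pot (251,215) and pinks are where they were. In the top view the red tray is partly hidden by the arm, which accounts for its different xy there. The side view shows the carton centred.

```bash
python3 -c "
from cell import manip;print(manip.sign_off())"
```

```text
the job is handed in; nothing more can be done
None
```

I put all four supplies back in order: carton in red, jar in blue, bottle in yellow, canister in green. Each was lowered until the force reading showed it touching the tray floor, then released. The job was handed in after about 33 s of robot time, with the gripper raised clear.

**Last checks:** in the final pictures every item stands upright inside its own tray. Top heights read 62–68 mm, which fits standing on the 3 mm tray floors, and positions are within about 3 mm of the tray centres. The dropper, ointment pot and pink look-alikes appear, by eye, to be where they started.

**Disagreements:**
- **Carton:** the final top view put it about 15 mm off because the arm hid part of the red tray. The side view and the earlier wrist picture both show it centred.
- **Bottle:** the final side view gave no automatic reading for it. The top view did, and it can be seen standing in both pictures.

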